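Tilt out the wide parts bin and fetch the terminal block

TASK

Tilt the widest of the three tilt-out bins forward on its bottom pivot, all the way to its stop, take out the green terminal block and lay it inside the empty black tray. Leave the bin tilted out.

Things in the scene. Friction and masses are not known exactly. Their poses are not given: they have to be found in the camera images.
- wide_bin (a joint): tilt of the wide bin: 0 shut, 0.87 rad at its stop, top tipped towards the robot. Stiff hinge (0.15 N m): it stays where left. Three grey tilt-out bin boxes stand side by side in any order, fronts to the robot, each 113 mm high with a fixed roof; this is the widest (126 mm; the others 70). Shut, the block lies at its back under the roof; tilted out, it slides down to the front
- lug (a point): centre of the black pull lug on top of the wide bin's front, mid width: 14 mm thick (own y), 30 x 20 mm in own x-z; pinch it from above or push it. Own y = along the hinge, own -x = the way the bin faces. The hinge, 14 mm above the bench, lies 100 mm below and 20 mm behind it (own axes). Height 114 mm shut; tilted out 63 mm, and 90 mm in front of the hinge
- block_mid (a point): centre of the green terminal block, 12 x 40 (own y) x 14 mm, 30 g, loose in the wide bin, lying along its width. The bin is 112 mm wide inside: about 32 mm free beside each end; grip it across its 40 mm length from above. In the tilted bin it rests 8 mm in front of the hinge, centre 39 mm above the bench, in a level trough 22 mm wide between the sloping front panel and floor
- kit_tray_in (a point): centre of the inner floor of the empty black tray, 3 mm above the bench. The tray is fixed, 80 mm (own x) by 125 mm (own y) outside, walls 3 mm thick and 16 mm high

How it is judged:
By the outcome, as a careful person would: the job done as asked, in the order asked, and still so for the second after the job is handed in, with the robot touching nothing.
It also fails if it takes over 56 s, if anything falls off the work surface, if the arm or the gripper's body presses on something with over 40 N, if the wrist force passes 120 N, or if a joint passes its speed limit or range.

ROBOT

A 6-joint arm with a two-finger parallel gripper is mounted at the origin on a cart in front of the work surface, level with it; the furniture and walls round the work are solid. World frame = base frame: x ahead of the robot, y to its left, z up, the work surface at z = 0. Lengths are in mm, angles in rad, forces in N, time in s.
With the tool pointing down it reaches from about 350 to 975 mm from the base axis. Payload 7.1 kg.
Tool frame: the origin (TCP) lies at the very end of the fingers, on their centre line; the grasp point (between the pads) lies 19 mm behind it; z points along the fingers, y is the line along which they close (so a half turn about z gives the same grasp; the last joint's range is limited). The gripper opens to 88 mm and grips with 3 to 60 N. Pads are 20 mm wide; open, the fingers measure 115 mm over their backs; the gripper's body (75 mm by 178 mm) begins 61 mm behind the grasp point.
Start: joints at [1.142, 0.423, 1.63, -0, 1.089, -0.019], TCP at [248.984, 573.246, 184.175] pointing down, gripper open.
Joint ranges: [-3, 3], [-0.9, 2.11], [0.09, 2.58], [-1.31, 4.45], [0.11, 2.69], [-2.54, 2.54]. Speed limits (rad/s): [2.39, 2.39, 3.01, 3.14, 3.14, 3.14].

INTERFACE

Orientations are given as a rotation vector (axis times angle).
In Python, from workcell import ctrl gives the robot as it stands. The module is installed in compiled form; this text tells all that it offers.
- The arm moves only by the shell command python3 -m inch 'ROWS'. ROWS is JSON, a list of rows, each a list of 7 numbers: the shift along the tool's x, y, z scaled (see below), then the turn, a rotation vector about the tool's x, y, z scaled (see below), then the closure, from -1 (fully open) to 1 (shut). In form: [[tx, ty, tz, wx, wy, wz, hand], ...]. A call has 1 to 10 rows; each row is the pose to reach, as a shift and turn from the pose commanded when the call began, along the tool's axes at that moment; what a row does not reach only later rows make up. The controller multiplies each number of a shift by 0.15 m and each number of a turn by pi/4 rad. A row lasts 1/8 s, in which the tool goes at most 62.5 mm and 10.7 degrees, less where a joint would pass 70% of its speed; a pose out of reach is approached as far as the arm can. A call with a number of a shift or a turn outside -1 to 1 is refused whole. A call with a gripper value outside its range is refused whole. The fingers move at their own pace and stop on an object; the grip force is fixed at half the most. Time passes only in rows, so rows that repeat a pose let the fingers close. It gives the time, the measured TCP pose, the force, the opening and the grip force at its end, in the units of the state.
- ctrl.get_obs(): the state, without advancing time (a new reading comes with each control period).
- ctrl.get_image(name): name is "scene" or "top" or "wrist"; returns the picture (384x512x3 uint8, red, green, blue); there is no depth.
- ctrl.camera_params(name): a dict with "vfov" (degrees; the focal length in pixels is half the picture's height over the tangent of half this angle, whatever the lens; pixels are square), "cx", "cy" (the principal point, pixels), "eye" and "attitude" of the camera in the world; the wrist camera has in their place "tool_from_camera" (4x4, takes a point from camera to tool coordinates, whose origin is the TCP and whose axes are the flange's). Camera axes: x right, y up, looking along -z (the intrinsics and any distortion apply to the point x, -y, -z); pixel columns grow to the right and rows downward; lengths in mm; the calibration is good to about 2 mm. A picture is of the moment at which its call begins: read the wrist's pose just before it. camera_params takes no time and is no camera call.
- ctrl.close_job(): hands the job in; it is judged then, once.
The state is a dict: "t": time; "qpos": joint angles; "qvel": joint speeds; "joint_torque": joint torques, N m; "ee_pos": TCP position; "orientation": TCP orientation; "ft_force": force on the tool from outside, world axes, zero at the start; "moment": the same for the moment, N m; "width": finger opening in mm; "grasp_force": force on a finger pad.
Only numpy, scipy, OpenCV 4.12 (cv2) and the standard library are available. Lean on these libraries where they do the work, as an engineer would, in place of code of your own. Each camera call takes 0.05 s, during which the arm holds its last target. There are 200 camera calls.

## Working session

There is one attempt and no reset: what is moved stays moved. The work goes in short steps, Python scripts to look and compute and a shell command to move; the robot and the scene stay as the last step left them, time stands still between calls to the robot, and variables do not carry over. Pictures are saved under pics/ and viewed, at most 10 in all, crops included, and the job is handed in when it is done.

```bash
mkdir -p pics; cat > h.py <<'E'
import numpy as np,cv2
from scipy.spatial.transform import Rotation as R
from workcell import ctrl
def grab(n,f):
    im=ctrl.get_image(n); cv2.imwrite('pics/'+f,im[:,:,::-1]); return im
E
python3 - <<'E'
from h import *
for n in('scene','top','wrist'): print(n,ctrl.camera_params(n))
o=ctrl.get_obs();print(o)
a=[grab(n,n+'0.png') for n in('scene','top')]
E
```

```text
scene {'vfov': 45.38514869246419, 'cx': 252.89654976947207, 'cy': 189.53836144801735, 'eye': array([-208.08437388, -693.21478377,  997.83574357]), 'attitude': array([ 0.78656202, -0.33854879, -0.70847584])}
top {'vfov': 45.779798402320004, 'cx': 257.705277405913, 'cy': 190.55579743434848, 'eye': array([ 319.24942739,   37.55709903, 1463.10679784]), 'attitude': array([ 0.10417544, -0.1257195 , -1.55964686])}
wrist {'vfov': 64.78422394351914, 'cx': 252.82045964552242, 'cy': 187.29722963655414, 'tool_from_camera': array([[-1.19274308e-03,  9.57966629e-01,  2.86877177e-01,
         7.77365686e+01],
       [ 9.99998142e-01,  7.08242870e-04,  1.79264115e-03,
         3.19630124e-01],
       [ 1.51411168e-03,  2.86878782e-01, -9.57965695e-01,
        -2.00041901e+02],
       [ 0.00000000e+00,  0.00000000e+00,  0.00000000e+00,
         1.00000000e+00]])}
{'t': 0.0, 'qpos': array([ 1.14200335e+00,  4.23838754e-01,  1.63069306e+00, -3.83736292e-05,
        1.08859007e+00, -1.90000981e-02]), 'qvel': array([ 0.00102259, -0.00070266,  0.00160836,  0.00065175,  0.00050748,
       -0.00011858]), 'joint_torque': array([ 1.15735638e-03, -5.44634449e+01, -2.73668826e+01,  6.44961954e-02,
        2.27549532e-02, -4.80405834e-05]), 'ee_pos': array([248.74273207, 572.69610957, 183.40183976]), 'orientation': array([-6.39116631e-01, -3.07558185e+00,  2.35378091e-03]), 'ft_force': array([0.06764462, 0.11987169, 0.06382508]), 'moment': array([-0.01150523,  0.0149495 ,  0.02692628]), 'grasp_force': 0.0, 'width': 87.82728516038789}
```

View pics/scene0.png

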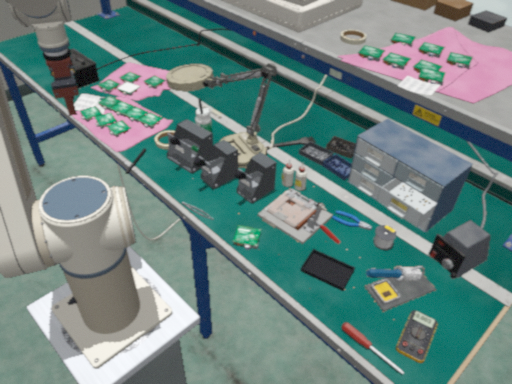

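View pics/top0.png

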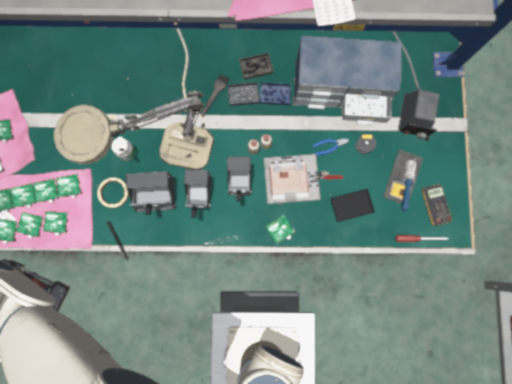

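The scene picture shows the three grey bins, with the wide one at about (189,145), and the black tray at (328,269). In the top view the wide bin is at (151,192) and the tray at (352,205). I'll enlarge both and measure.

```bash
cat >> h.py <<'E'
def ray(n,u,v,o=None):
    p=ctrl.camera_params(n); f=192/np.tan(np.radians(p['vfov']/2))
    d=np.array([(u-p['cx'])/f,-(v-p['cy'])/f,-1.])
    if n!='wrist':
        return p['eye'],R.from_rotvec(p['attitude']).apply(d)
    T=p['tool_from_camera']; r=R.from_rotvec(o['orientation'])
    return o['ee_pos']+r.apply(T[:3,3]), r.apply(T[:3,:3]@d)
def onz(n,u,v,z,o=None):
    e,d=ray(n,u,v,o); return e+d*(z-e[2])/d[2]
E
python3 - <<'E'
from h import *
t=cv2.imread('pics/top0.png')
a=cv2.resize(t[160:225,115:265],None,fx=5,fy=5,interpolation=cv2.INTER_CUBIC)
b=cv2.resize(cv2.imread('pics/scene0.png')[110:210,150:300],None,fx=5,fy=5,interpolation=cv2.INTER_CUBIC)[:260]
cv2.imwrite('pics/c1.png',np.vstack([a,b]))
g=cv2.cvtColor(t,cv2.COLOR_BGR2GRAY)
m=((t.max(2)<50)).astype(np.uint8); m[:, :320]=0; m[:, 385:]=0; m[:180]=0; m[230:]=0
c=max(cv2.findContours(m,0,2)[0],key=cv2.contourArea); r=cv2.minAreaRect(c); print(r)
print([onz('top',*q,12).round() for q in cv2.boxPoints(r)], onz('top',*r[0],12).round(1))
for q in [(151,192),(198,190),(239,178)]: print(onz('top',*q,100).round())
E
```

```text
Traceback (most recent call last):
ValueError: max() iterable argument is empty
```

View pics/c1.png

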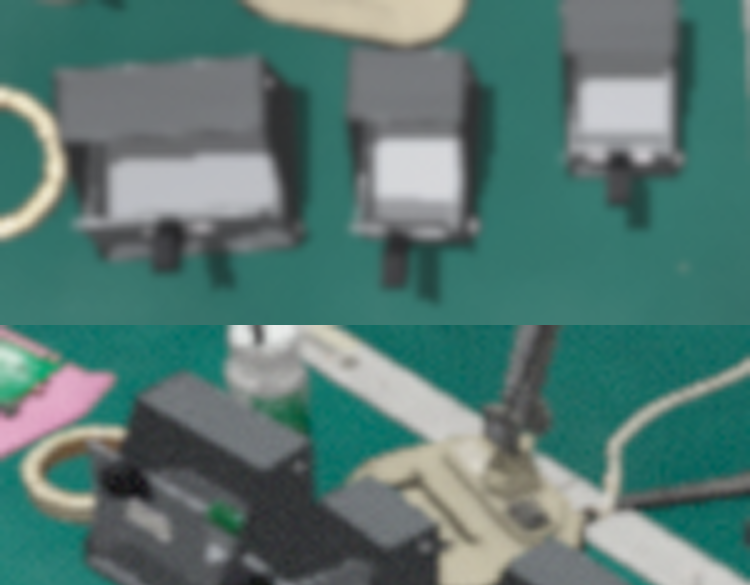

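The crop shows the wide bin at the left, open above its front panel. Its lug is at about (148,209) in the top view and (175,141) in the scene view.

```bash
cat >> h.py <<'E'
def tri(*rs):
    A=0;b=0
    for e,d in rs:
        d=d/np.linalg.norm(d);P=np.eye(3)-np.outer(d,d);A=A+P;b=b+P@e
    return np.linalg.solve(A,b)
E
python3 - <<'E'
from h import *
t=cv2.imread('pics/top0.png')
print(t[205,352],t[200,345])
m=(t.max(2)<75).astype(np.uint8); m[:, :320]=0; m[:, 385:]=0; m[:180]=0; m[230:]=0
c=max(cv2.findContours(m,0,2)[0],key=cv2.contourArea); r=cv2.minAreaRect(c); print(r)
print([onz('top',*q,12).round() for q in cv2.boxPoints(r)], onz('top',*r[0],8).round(1))
print('lug',tri(ray('top',148.4,208.5),ray('scene',174.6,141)),onz('top',148.4,208.5,118),onz('scene',174.6,141,118))
for a in [(115+80/5,160+225/5),(115+300/5,160+238/5)]: print('front edge',onz('top',*a,104).round())
for a in [(115+57/5,160+70/5),(115+262/5,160+58/5)]: print('roof back',onz('top',*a,113).round())
o=ctrl.get_obs();print(R.from_rotvec(o['orientation']).as_matrix().round(3))
E
```

```text
[67 64 63] [67 64 62]
((351.8434143066406, 204.83074951171875), (23.64470672607422, 38.44998550415039), 75.52970886230469)
[array([ 511., -216.,   12.]), array([ 543., -337.,   12.]), array([ 469., -354.,   12.]), array([ 437., -234.,   12.])] [ 490.3 -286.1    8. ]
lug [461.5154439  345.18865476 110.72081766] [461.17511852 343.23382489 118.        ] [455.61090228 336.98666389 118.        ]
front edge [473. 399. 104.]
front edge [466. 267. 104.]
roof back [565. 415. 113.]
roof back [574. 292. 113.]
[[-0.917  0.398 -0.001]
 [ 0.398  0.917 -0.001]
 [ 0.    -0.001 -1.   ]]
```

```bash
python3 -m inch '[[-0.89,-0.44,-0.45,0,0,0,-1],[-0.89,-0.44,-0.45,0,0,0,-1],[-0.89,-0.44,-0.45,0,0,0,-1],[-0.89,-0.44,-0.45,0,0,0,-1]]' && python3 -m inch '[[-0.89,-0.44,0,0,0,-0.52,-1],[-0.89,-0.44,0,0,0,-0.52,-1],[-0.89,-0.44,0,0,0,-0.52,-1],[-0.89,-0.44,0,0,0,-0.52,-1],[-0.89,-0.44,0,0,0,-0.52,-1]]'
python3 - <<'E'
from h import *
o=ctrl.get_obs(); print(o['ee_pos'],o['t']); np.save('o1.npy',o,allow_pickle=True)
w=grab('wrist','w1.png')
E
```

```text
t: 0.6
ee_pos: [346.8, 458.5, 252.9]
orientation: [0.644, 3.074, 0.003]
ft_force: [-0.5, 0.2, -1.1]
width: 87.6
grasp_force: 0.0
t: 1.23
ee_pos: [440.4, 346.6, 251.0]
orientation: [-0.003, -3.14, 0.0]
ft_force: [-0.3, -0.2, -0.6]
width: 87.9
grasp_force: 0.0
[440.39497311 346.64791136 251.03801193] 1.225
```

View pics/w1.png

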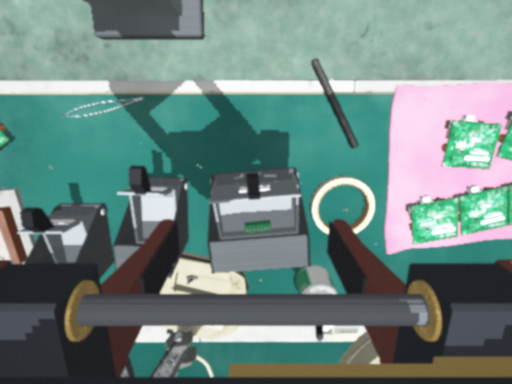

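The wrist view shows the wide bin in the middle. The lug is at about (253,185), the green block at (258,226), the roof's front edge runs (209,238) to (306,234), and its back edge (210,271) to (308,265).

```bash
python3 - <<'E'
from h import *
o=np.load('o1.npy',allow_pickle=True).item(); w=cv2.imread('pics/w1.png')
m=(w.max(2)<40).astype(np.uint8); m[:165]=0;m[205:]=0;m[:,:235]=0;m[:,275:]=0
c=max(cv2.findContours(m,0,2)[0],key=cv2.contourArea);print(cv2.boundingRect(c),cv2.minAreaRect(c))
for q in [(253,173),(253,185),(253,198)]: print(onz('wrist',*q,124,o).round(1),onz('wrist',*q,114,o).round(1))
for q in [(209,238),(306,234),(210,271),(308,265)]: print('roof',onz('wrist',*q,113,o).round(1))
print(tri(ray('wrist',253,185,o),ray('top',148.4,208.5)))
cv2.imwrite('pics/c2.png',cv2.resize(w[160:285,190:330],None,fx=5,fy=4.8,interpolation=cv2.INTER_CUBIC)[:600])
E
```

```text
(248, 174, 11, 21) ((252.80487060546875, 184.24391174316406), (20.31940460205078, 8.392796516418457), 83.6598129272461)
[443.7 346.1 124. ] [446.1 346.1 114. ]
[457.6 346.1 124. ] [460.5 346.1 114. ]
[473. 346. 124.] [476.4 346.  114. ]
roof [528.3 291.9 113. ]
roof [523.2 410.6 113. ]
roof [574.4 291.1 113. ]
roof [566.  415.1 113. ]
[462.50626593 345.9447819  106.51113494]
```

View pics/c2.png

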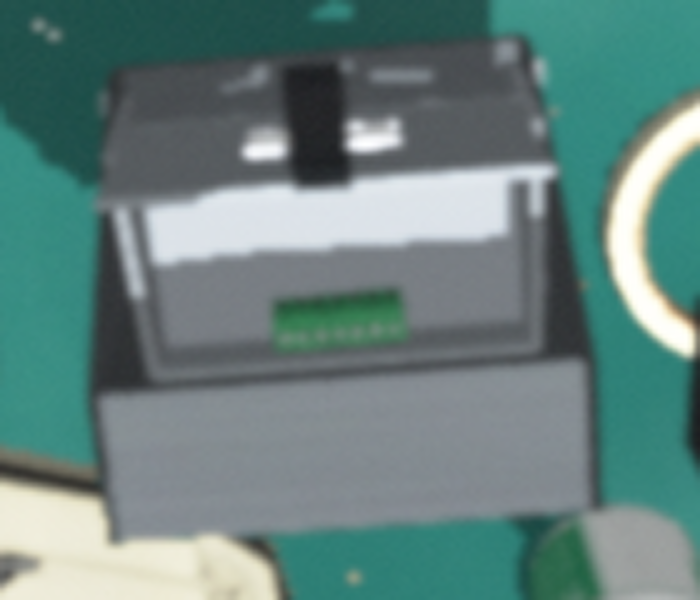

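```bash
python3 -m inch '[[-0.1,0,0.2,0,0,-0.1,0.1],[-0.1,0,0.4,0,0,-0.1,0.1],[-0.1,0,0.6,0,0,-0.1,0.1],[-0.1,0,0.7,0,0,-0.1,0.1],[-0.1,0,0.8,0,0,-0.1,0.1],[-0.1,0,0.8,0,0,-0.1,0.1]]'
python3 - <<'E'
from h import *
o=ctrl.get_obs(); np.save('o2.npy',o,allow_pickle=True)
w=grab('wrist','w2.png')
E
```

```text
t: 2.02
ee_pos: [455.7, 345.9, 131.0]
orientation: [0.122, -3.138, 0.001]
ft_force: [-0.9, -0.8, -0.3]
width: 39.5
grasp_force: 0.0
```

View pics/w2.png

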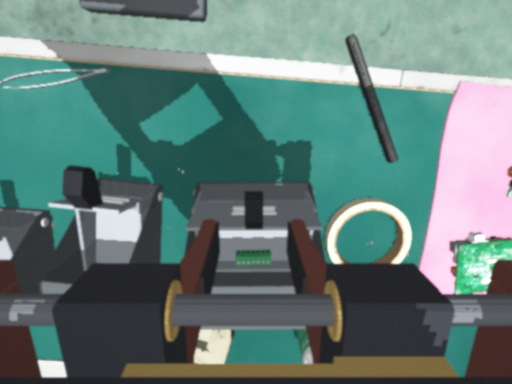

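The lug, at (254,210), is centred between the fingers and the bin edges are level with the image, so the yaw is right. Next I check the lug position again.

```bash
python3 - <<'E'
from h import *
o=np.load('o2.npy',allow_pickle=True).item()
r=R.from_rotvec(o['orientation']); 
for q in [(254,192),(254,227),(192,237),(324,237)]:
    p=onz('wrist',*q,124 if q[0]==254 else 108,o); print(p.round(1),'tool',r.inv().apply(p-o['ee_pos']).round(1))
E
python3 -m inch '[[0,0,0.1,0,0,0,0.1],[0,0,0.2,0,0,0,0.1],[0,0,0.21,0,0,0,0.1],[0,0,0.21,0,0,0,1],[0,0,0.21,0,0,0,1],[0,0,0.21,0,0,0,1],[0,0,0.21,0,0,0,1]]'
```

```text
[443.4 345.2 124. ] tool [12.3  0.3  7. ]
[470.6 347.3 124. ] tool [-14.9   0.3   7. ]
[490.3 298.5 108. ] tool [-30.8 -49.9  23. ]
[482. 405. 108.] tool [-30.9  56.9  22.9]
t: 2.95
ee_pos: [456.4, 345.9, 100.5]
orientation: [-0.121, 3.139, 0.0]
ft_force: [0.6, -0.1, 0.0]
width: 3.3
grasp_force: 0.0
```

```bash
python3 - <<'E'
from h import *
o=ctrl.get_obs(); print(o['width'],o['grasp_force'],o['ee_pos']);np.save('o3.npy',o,allow_pickle=True)
w=grab('wrist','w3.png'); s=grab('scene','s3.png')
a=cv2.resize(w[170:310,170:340],(600,494))[:300] 
b=cv2.resize(s[90:190,130:260,::-1],(780,600))[:300]
cv2.imwrite('pics/c3.png',np.vstack([cv2.resize(w[150:300,160:350,::-1],(380,300)),cv2.resize(s[90:190,130:257,::-1],(380,300))]))
E
```

```text
3.3240496059192495 0.0 [456.44565875 345.88810509 100.48318239]
```

View pics/c3.png

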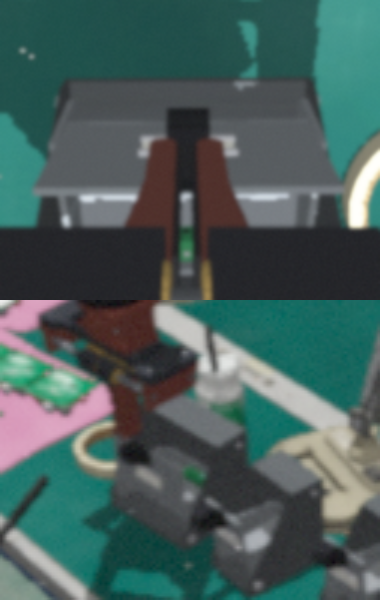

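```bash
python3 - <<'E'
from h import *
o1,o2,o3=[np.load(f'o{i}.npy',allow_pickle=True).item() for i in(1,2,3)]
print(tri(ray('wrist',253,174,o1),ray('wrist',254,192,o2)),tri(ray('wrist',253,197.5,o1),ray('wrist',254,227,o2)))
print('cen', tri(ray('wrist',253,185,o1),ray('wrist',254,210,o2),ray('top',148.4,208.5),ray('scene',174.6,141)))
# lug in w3: front end row 150+107/2, col 160+188/2
print(tri(ray('wrist',253,174,o1),ray('wrist',254,203.5,o3)))
T=ctrl.camera_params('wrist');Ti=np.linalg.inv(T['tool_from_camera']);f=192/np.tan(np.radians(T['vfov']/2))
for p in [(0,0,0,1),(10,0,0,1),(0,0,-19,1)]:
    c=Ti@np.array(p); print(p,T['cx']+f*c[0]/-c[2],T['cy']-f*c[1]/-c[2])
E
```

```text
[450.71631468 345.88948086 100.42210023] [475.38518422 346.79350808 113.90649175]
cen [461.89529565 346.00130772 109.99301075]
[451.60121741 345.87396758  96.83554047]
(0, 0, 0, 1) 253.66605976560308 211.65041369229547
(10, 0, 0, 1) 253.66043889180253 198.2409582095768
(0, 0, -19, 1) 253.70264779950259 222.32402696019952
```

```bash
python3 - <<'E'
from h import *
for q in [(172.8,134),(172.8,137)]:
    print('tip', tri(ray('scene',*q),(np.array([456,346,0.]),np.array([0,0,1.]))))
E
python3 -m inch '[[0,0,0,0,0,0,0.1],[0,0,0,0,0,0,0.1],[0,0,0,0,0,0,0.1],[0,0,0.1,0,0,0,0.1],[0,0,0.15,0,0,0,0.1],[0,0,0.15,0,0,0,0.1]]'
python3 - <<'E'
from h import *
o=ctrl.get_obs(); np.save('o4.npy',o,allow_pickle=True)
w=grab('wrist','w4.png'); s=grab('scene','s4.png')
cv2.imwrite('pics/c4.png',np.vstack([cv2.resize(w[150:300,160:350,::-1],(380,300)),cv2.resize(s[110:160,140:204,::-1],(384,300),interpolation=2)[:,:380]]))
E
```

```text
tip [456.58721781 345.62381708 140.3212789 ]
tip [456.12804541 345.91813131 128.7261191 ]
t: 3.8
ee_pos: [455.6, 345.2, 76.4]
orientation: [0.121, -3.137, 0.002]
ft_force: [-0.4, -0.5, 0.3]
width: 39.3
grasp_force: 0.0
```

View pics/c4.png

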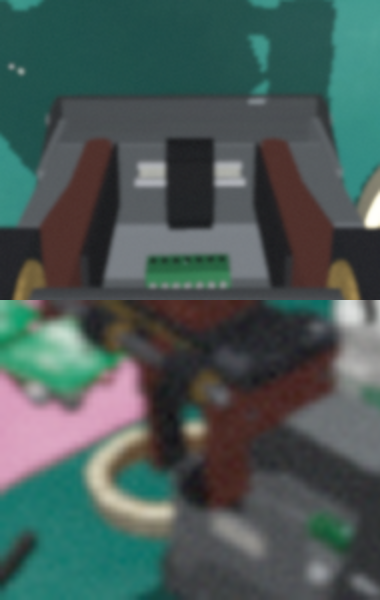

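The fingers straddle the lug now. By both cameras the fingertips end about 30–45 mm above the reported TCP, so I go a little lower and close.

```bash
python3 - <<'E'
from h import *
for dv in (-1,0,1):
    q=(177.5,144.2+dv); print('tip', tri(ray('scene',*q),(np.array([458,320,0.]),np.array([0,0,1.]))))
E
python3 -m inch '[[0,0,0.07,0,0,0,0.1],[0,0,0.07,0,0,0,1],[0,0,0.07,0,0,0,1],[0,0,0.07,0,0,0,1],[0,0,0.07,0,0,0,1],[0,0,0.07,0,0,0,1]]'
```

```text
tip [456.79802128 320.7861056  117.66785924]
tip [456.65432229 320.87954304 113.74452114]
tip [456.51006618 320.97322651 109.80756999]
t: 4.65
ee_pos: [456.4, 346.4, 67.4]
orientation: [-0.121, 3.139, 0.001]
ft_force: [-0.6, 5.0, -0.8]
width: 13.7
grasp_force: 30.0
```

```bash
python3 -m inch '[[0.037,0,0.012,0,0,-0.047,1],[0.075,0,0.03,0,0,-0.095,1],[0.145,0,0.072,0,0,-0.19,1],[0.207,0,0.126,0,0,-0.286,1],[0.261,0,0.191,0,0,-0.382,1],[0.303,0,0.263,0,0,-0.477,1],[0.33,0,0.332,0,0,-0.56,1],[0.33,0,0.332,0,0,-0.56,1],[0.33,0,0.332,0,0,-0.56,1]]'
python3 - <<'E'
from h import *
o=ctrl.get_obs(); np.save('o5.npy',o,allow_pickle=True);print(o['qpos'].round(2))
w=grab('wrist','w5.png'); s=grab('scene','s5.png')
cv2.imwrite('pics/c5.png',np.vstack([cv2.resize(w[100:384,60:450,::-1],(480,350)),cv2.resize(s[100:170,130:300,::-1],(480,200),interpolation=2)]))
E
```

```text
t: 5.78
ee_pos: [403.0, 341.5, 17.5]
orientation: [0.798, -3.032, -0.001]
ft_force: [-14.7, 5.6, 11.3]
width: 21.7
grasp_force: 37.0
[ 0.68  0.54  1.93  0.    0.67 -1.41]
```

View pics/c5.png

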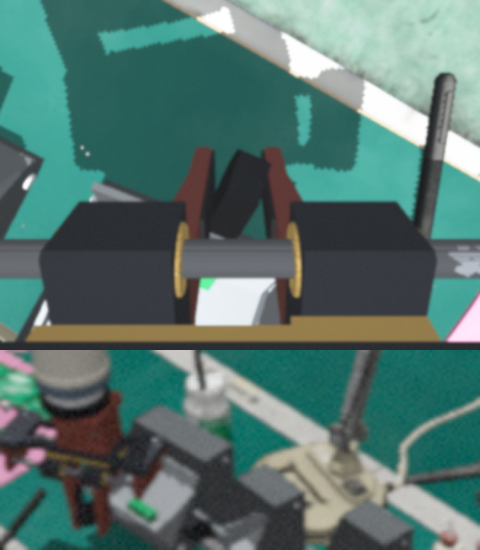

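I made a typing slip: the turn went into the yaw column instead of the tilt column, so the gripper twisted on the lug and the bin is only part way out. Forces stayed low. I'll release, rise, undo the yaw and look.

```bash
python3 -m inch '[[0,0,0,0,0,0,0.1],[0,0,0,0,0,0,0.0],[0,0,0,0,0,0,0],[0,0,-0.3,0,0,0,0],[0,0,-0.7,0,0,0.28,0],[0,0,-0.8,0,0,0.56,0],[0,0,-0.8,0,0,0.56,0],[0,0,-0.8,0,0,0.56,0]]'
python3 - <<'E'
from h import *
o=ctrl.get_obs(); np.save('o6.npy',o,allow_pickle=True)
w=grab('wrist','w6.png'); s=grab('scene','s6.png'); t=grab('top','t6.png')
cv2.imwrite('pics/c6.png',np.vstack([w[100:350,60:450,::-1],cv2.resize(s[100:170,130:266,::-1],(390,200),interpolation=2)]))
E
```

```text
t: 6.88
ee_pos: [407.3, 341.7, 137.6]
orientation: [-0.122, 3.138, 0.0]
ft_force: [0.4, 0.5, -0.3]
width: 44.1
grasp_force: 0.0
```

View pics/c6.png

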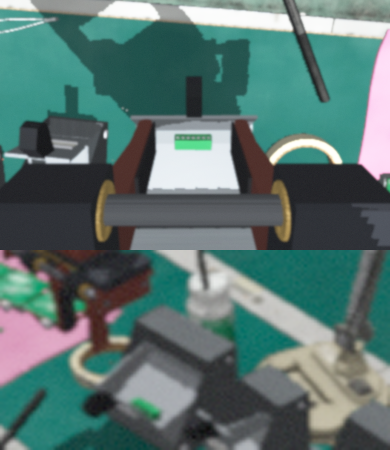

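The view shows the bin well tilted out, with the lug at about wrist (254,197) and scene (164,154). The block lies at the front of the bin at wrist (253,241). I've used all ten viewings, so the rest goes by numbers. I'll measure the tilt angle and the block.

```bash
python3 - <<'E'
from h import *
o=np.load('o6.npy',allow_pickle=True).item()
def blob(im,m,box):
    x0,y0,x1,y1=box; k=np.zeros(m.shape,np.uint8);k[y0:y1,x0:x1]=m[y0:y1,x0:x1]
    c=max(cv2.findContours(k,0,2)[0],key=cv2.contourArea);M=cv2.moments(c)
    return (M['m10']/M['m00'],M['m01']/M['m00']),cv2.minAreaRect(c),cv2.boundingRect(c)
im={n:cv2.imread(f'pics/{n}6.png').astype(int) for n in 'wst'}
blk={n:im[n].max(2)<(55 if n!='t' else 70) for n in im}
grn={n:(im[n][:,:,1]>im[n][:,:,2]+50)&(im[n][:,:,1]>im[n][:,:,0]+30) for n in im}
for lab,m,boxes in [('lug',blk,{'w':(240,165,268,218),'s':(152,144,176,162),'t':(135,205,165,240)}),('blk',grn,{'w':(220,225,290,260),'s':(170,145,195,165),'t':(140,180,165,215)})]:
    ps={}
    for n in 'wst':
        try: ps[n]=blob(im[n],m[n],boxes[n]); print(lab,n,ps[n])
        except Exception as e: print(lab,n,'none')
    nm={'w':'wrist','s':'scene','t':'top'}
    for comb in ('ws','wt','wst','st'):
        if all(c in ps for c in comb): print(comb,tri(*[ray(nm[c],*ps[c][0],o) for c in comb]).round(1))
for p in [(389.7,340.4,63)]:
    T=ctrl.camera_params('wrist');r=R.from_rotvec(o['orientation']);c=np.linalg.inv(T['tool_from_camera'])@np.r_[r.inv().apply(np.array(p)-o['ee_pos']),1];f=192/np.tan(np.radians(T['vfov']/2))
    print('lug at stop would be at',T['cx']+f*c[0]/-c[2],T['cy']-f*c[1]/-c[2])
E
```

```text
lug w ((253.49647887323943, 196.00469483568074), ((253.5, 196.5), (39.0, 15.0), 90.0), (246, 177, 16, 40))
lug s ((164.30612244897958, 153.50340136054422), ((164.5, 153.5), (7.0, 9.0), 90.0), (160, 150, 10, 8))
lug t ((156.5492513790386, 218.230890464933), ((155.8918914794922, 218.85134887695312), (18.741485595703125, 17.26189422607422), 80.53767395019531), (146, 209, 19, 20))
ws [413.7 341.8  85.7]
wt [443.2 344.2  -6.5]
wst [422.5 337.6  79.9]
st [423.9 331.6  87.8]
blk w ((253.31668800682883, 243.3499786598378), ((253.0, 242.0), (14.0, 36.0), 90.0), (235, 235, 37, 15))
blk s ((180.52631578947367, 154.44736842105263), ((180.54412841796875, 154.4264678955078), (9.260923385620117, 2.915475845336914), 30.963754653930664), (176, 152, 10, 6))
blk t ((152.87878787878788, 205.16450216450215), ((152.5, 205.0), (4.0, 11.0), 90.0), (147, 203, 12, 5))
ws [479.3 347.   45.4]
wt [479.7 346.8  44.2]
wst [479.3 346.7  45.4]
st [479.2 346.3  45.9]
lug at stop would be at 253.66942906642026 164.4692625161536
```

The tilt is about 0.55 rad and the block measurement agrees with my hinge at x≈479. I'll re-pinch the lug with the tool vertical and pull it the rest of the way.

```bash
python3 -m inch '[[0,0,0.3,0,0,0,0],[0,0,0.55,0,0,0,0],[0,0,0.64,0,0,0,0],[0,0,0.64,0,0,0,1],[0,0,0.64,0,0,0,1],[0,0,0.64,0,0,0,1],[0,0,0.64,0,0,0,1],[0,0,0.64,0,0,0,1]]'
```

```text
t: 8.02
ee_pos: [407.3, 342.3, 42.2]
orientation: [-0.122, 3.138, 0.001]
ft_force: [-2.1, 0.0, 6.3]
width: 13.7
grasp_force: 30.0
```

```bash
python3 -m inch '[[0.025,0,0.025,0,0,0,1],[0.05,0,0.05,0,0,0,1],[0.07,0,0.075,0,0,0,1],[0.093,0,0.104,0,0,0,1],[0.115,0,0.138,0,0,0,1],[0.136,0,0.173,0,0,0,1],[0.15,0,0.19,0,0,0,1],[0.15,0,0.19,0,0,0,1]]'
```

```text
t: 9.02
ee_pos: [388.0, 341.0, 16.2]
orientation: [-0.123, 3.133, 0.003]
ft_force: [3.8, -11.0, 31.7]
width: 13.8
grasp_force: 30.0
```

```bash
python3 -m inch '[[0,0,-0.015,0,0,0,1],[0,0,-0.015,0,0,0,0],[0,0,-0.015,0,0,0,0],[0,0,-0.015,0,0,0,0],[0,0,-0.4,0,0,0,0],[0,0,-0.8,0,0,0,0],[0,0,-0.8,0,0,0,0],[0,0,-0.8,0,0,0,0]]'
cat >> h.py <<'E'
def blob(m,box):
    x0,y0,x1,y1=box; k=np.zeros(m.shape,np.uint8);k[y0:y1,x0:x1]=m[y0:y1,x0:x1]
    c=max(cv2.findContours(k,0,2)[0],key=cv2.contourArea);M=cv2.moments(c)
    return (M['m10']/M['m00'],M['m01']/M['m00']),cv2.minAreaRect(c)[1:],cv2.boundingRect(c)
def grn(im): im=im.astype(int); return (im[:,:,1]>im[:,:,0]+50)&(im[:,:,1]>im[:,:,2]+30)
def px(p,n,o):
    P=ctrl.camera_params(n);f=192/np.tan(np.radians(P['vfov']/2))
    if n=='wrist': c=np.linalg.inv(P['tool_from_camera'])@np.r_[R.from_rotvec(o['orientation']).inv().apply(np.array(p)-o['ee_pos']),1]
    else: c=R.from_rotvec(P['attitude']).inv().apply(np.array(p)-P['eye'])
    return P['cx']+f*c[0]/-c[2],P['cy']-f*c[1]/-c[2]
E
python3 - <<'E'
from h import *
o=ctrl.get_obs(); np.save('o7.npy',o,allow_pickle=True)
w=grab('wrist','w7.png'); s=grab('scene','s7.png'); t=grab('top','t7.png')
L=(389.7,340.4,63); B=(471.4,347,46)
for n,im,d in(('wrist',w,45),('scene',s,14),('top',t,18)):
    u,v=px(L,n,o); print(n,'lug exp',round(u),round(v))
    bx=[int(max(0,q)) for q in(u-d,v-d,u+d,v+d)]
    if n!='top': print(blob(im.max(2)<55,bx))
    u,v=px(B,n,o);print(n,'blk exp',round(u),round(v));bx=[int(max(0,q)) for q in(u-d,v-d,u+d,v+d)]
    try:print(blob(grn(im),bx))
    except Exception as e:print('none')
E
```

```text
t: 10.02
ee_pos: [383.9, 340.0, 132.4]
orientation: [0.121, -3.139, 0.0]
ft_force: [-0.9, 0.0, -0.2]
width: 43.9
grasp_force: 0.0
wrist lug exp 254 190
((253.49356969064996, 196.4810566562391), ((37.0, 13.0), 90.0), (247, 178, 14, 38))
wrist blk exp 254 259
((252.80373831775702, 259.05763239875387), ((12.0, 37.0), 90.0), (234, 253, 38, 13))
scene lug exp 159 162
((160.93650793650792, 161.46031746031744), ((7.071067810058594, 9.192388534545898), 45.0), (156, 157, 11, 10))
scene blk exp 179 155
((178.9673202614379, 155.83006535947712), ((9.429903030395508, 3.605551242828369), 33.690067291259766), (175, 153, 9, 7))
top lug exp 152 234
top blk exp 152 208
((153.0, 207.5), ((3.0, 12.0), 90.0), (147, 206, 13, 4))
```

```bash
python3 - <<'E'
from h import *
o=np.load('o7.npy',allow_pickle=True).item()
p=tri(ray('wrist',253.5,196.5,o),ray('scene',160.9,161.5));print(p, np.hypot(479.4-p[0],p[2]-14),np.arctan2(479.4-p[0],p[2]-14)-.197)
E
python3 -m inch '[[-0.04,0,0.25,0,0,0,1],[-0.04,0,0.5,0,0,0,1],[-0.04,0,0.57,0,0,0,1],[-0.04,0,0.59,0,0,0,1],[-0.04,0,0.59,0,0,0,1]]'
```

```text
[396.50048824 340.5962485   62.72647792] 96.15923616740416 0.8424123458861688
t: 10.8
ee_pos: [390.9, 341.0, 44.9]
orientation: [-0.121, 3.139, 0.001]
ft_force: [-0.4, 0.1, -0.3]
width: 0.8
grasp_force: 0.0
```

```bash
python3 -m inch '[[0,0,0.02,0,0,0,1],[0,0,0.04,0,0,0,1],[0,0,0.04,0,0,0,1]]'; python3 -m inch '[[0,0,0.02,0,0,0,1],[0,0,0.02,0,0,0,1]]'
```

```text
t: 11.18
ee_pos: [390.5, 340.7, 38.5]
orientation: [-0.121, 3.139, 0.0]
ft_force: [0.6, -0.9, 0.6]
width: 0.5
grasp_force: 0.0
t: 11.42
ee_pos: [390.7, 340.9, 35.8]
orientation: [-0.121, 3.139, 0.001]
ft_force: [-1.1, 0.2, 5.3]
width: 0.5
grasp_force: 2.9
```

```bash
python3 -m inch '[[0,0,0.015,0,0,0,1],[0,0,0.015,0,0,0,1]]'; python3 -m inch '[[0,0,0.01,0,0,0,1],[0,0,0.01,0,0,0,1]]'
```

```text
t: 11.68
ee_pos: [390.7, 341.0, 35.4]
orientation: [-0.121, 3.139, 0.001]
ft_force: [-6.8, -5.0, 29.5]
width: 0.4
grasp_force: 14.2
t: 11.92
ee_pos: [390.7, 341.0, 35.1]
orientation: [-0.121, 3.139, 0.001]
ft_force: [-10.3, -6.6, 44.6]
width: 1.0
grasp_force: 21.9
```

The lug is hard on its stop: 45 N up with no travel. The contact height also puts the real fingertips about 45 mm above the reported TCP. Next I move above the block and re-measure it.

```bash
python3 -m inch '[[0,0,-0.3,0,0,0,0.5],[0,0,-0.6,0,0,0,0],[-0.27,0,-0.8,0,0,0,-0.3],[-0.54,0,-0.8,0,0,0,-0.3],[-0.54,0,-0.8,0,0,0,-0.3],[-0.54,0,-0.8,0,0,0,-0.3]]'
python3 - <<'E'
from h import *
o=ctrl.get_obs(); np.save('o8.npy',o,allow_pickle=True)
w=grab('wrist','w8.png'); s=grab('scene','s8.png'); t=grab('top','t8.png')
rs=[]
for n,im,d in(('wrist',w,45),('scene',s,10),('top',t,12)):
    u,v=px((471.4,347,44),n,o); print(n,'exp',round(u),round(v));bx=[int(max(0,q)) for q in(u-d,v-d,u+d,v+d)]
    try:b=blob(grn(im),bx);print(b);rs.append(ray(n,*b[0],o))
    except Exception as e:print('none')
if len(rs)>1:
    p=tri(*rs);print(p,R.from_rotvec(o['orientation']).inv().apply(p-o['ee_pos']))
E
```

```text
t: 12.68
ee_pos: [470.1, 346.3, 150.8]
orientation: [0.121, -3.137, 0.002]
ft_force: [-0.4, 0.4, -0.2]
width: 55.9
grasp_force: 0.0
wrist exp 254 176
((253.18095238095236, 177.19958592132505), ((12.0, 36.0), 90.0), (235, 171, 37, 13))
scene exp 179 156
((178.50617283950615, 155.43209876543207), ((8.043152809143066, 2.4961509704589844), 33.6900634765625), (175, 153, 8, 6))
top exp 153 208
none
[471.46950786 346.32496516  46.07580793] [-1.57154471e+00 -1.27560018e-03  1.04718385e+02]
```

```bash
python3 -m inch '[[-0.01,0,0.3,0,0,0,-0.3],[-0.01,0,0.6,0,0,0,-0.3],[-0.01,0,0.85,0,0,0,-0.3],[-0.01,0,0.95,0,0,0,-0.3],[-0.01,0,0.95,0,0,0,-0.3]]' && python3 -m inch '[[0,0,0.05,0,0,0,-0.3],[0,0,0.08,0,0,0,-0.3],[0,0,0.08,0,0,0,-0.3]]'
```

```text
t: 13.45
ee_pos: [472.0, 346.9, 8.7]
orientation: [0.122, -3.138, 0.001]
ft_force: [-0.7, 0.8, 0.6]
width: 57.2
grasp_force: 0.0
t: 13.82
ee_pos: [472.9, 347.2, -2.5]
orientation: [-0.121, 3.139, 0.001]
ft_force: [-0.3, 1.1, 0.3]
width: 57.4
grasp_force: 0.3
```

```bash
python3 -m inch '[[0,0,0.02,0,0,0,-0.3],[0,0,0.035,0,0,0,-0.3],[0,0,0.035,0,0,0,-0.3]]'
```

```text
t: 14.2
ee_pos: [474.5, 348.0, -4.6]
orientation: [-0.121, 3.136, 0.003]
ft_force: [-5.5, -4.2, 27.3]
width: 56.9
grasp_force: 13.1
```

```bash
python3 -m inch '[[0,0,-0.02,0,0,0,-0.3],[0,0,-0.02,0,0,0,0.3],[0,0,-0.02,0,0,0,1],[0,0,-0.02,0,0,0,1],[0,0,-0.02,0,0,0,1],[0,0,-0.02,0,0,0,1]]'
```

```text
t: 14.95
ee_pos: [473.5, 347.4, -4.4]
orientation: [-0.121, 3.138, 0.001]
ft_force: [-0.5, -0.7, 8.1]
width: 39.6
grasp_force: 35.1
```

```bash
python3 -m inch '[[0,0,-0.1,0,0,0,1],[0,0,-0.3,0,0,0,1],[0,0,-0.6,0,0,0,1],[0,0,-1,0,0,0,1],[0,0,-1,0,0,0,1],[0,0,-1,0,0,0,1]]'
python3 - <<'E'
from h import *
o=ctrl.get_obs(); np.save('o9.npy',o,allow_pickle=True)
w=grab('wrist','w9.png'); s=grab('scene','s9.png'); t=grab('top','t9.png')
print(blob(grn(w),(200,150,310,262)))
g=grn(s).astype(np.uint8); g[:,:150]=0;g[:80]=0;g[170:]=0;g[:,230:]=0
print([(cv2.boundingRect(c),cv2.contourArea(c)) for c in cv2.findContours(g,0,2)[0] if cv2.contourArea(c)>3])
# tray
for n,im in(('top',t),):
    for z in (3,16):print('tray ctr',px((490,-286,z),n,o))
# tray by scene
m=(s.max(2)<50).astype(np.uint8);k=np.zeros_like(m);k[240:300,290:365]=m[240:300,290:365]
c=max(cv2.findContours(k,0,2)[0],key=cv2.contourArea);hull=cv2.convexHull(c);r=cv2.minAreaRect(c);print(r,cv2.contourArea(c))
q=cv2.approxPolyDP(hull,3,True)[:,0];print([(tuple(p),onz('scene',*map(float,p),16).round()) for p in q])
M=cv2.moments(c);print(onz('scene',M['m10']/M['m00'],M['m01']/M['m00'],10))
m=(t.max(2)<75).astype(np.uint8);k=np.zeros_like(m);k[180:230,320:385]=m[180:230,320:385]
c=max(cv2.findContours(k,0,2)[0],key=cv2.contourArea);M=cv2.moments(c);print(cv2.minAreaRect(c),onz('top',M['m10']/M['m00'],M['m01']/M['m00'],10))
E
```

```text
t: 15.7
ee_pos: [472.2, 346.7, 144.7]
orientation: [0.121, -3.139, 0.0]
ft_force: [-0.0, -0.2, -0.2]
width: 39.9
grasp_force: 30.0
((252.6984283987251, 246.07934937905264), ((23.0, 71.0), 90.0), (217, 234, 72, 24))
[((170, 116, 6, 4), 7.0), ((150, 116, 11, 9), 29.0)]
tray ctr (np.float64(351.4877631299419), np.float64(205.09782528540836))
tray ctr (np.float64(352.37119024867167), np.float64(204.63511521961746))
((326.9520263671875, 269.2054748535156), (47.09077453613281, 24.74541473388672), 24.443954467773438) 226.0
[((np.int32(313), np.int32(250)), array([ 510., -217.,   16.])), ((np.int32(352), np.int32(267)), array([ 542., -328.,   16.])), ((np.int32(342), np.int32(289)), array([ 465., -355.,   16.])), ((np.int32(302), np.int32(270)), array([ 435., -243.,   16.]))]
[ 492.20106526 -276.65607158   10.        ]
((351.8499755859375, 204.94998168945312), (24.7330322265625, 39.20448684692383), 74.74488067626953) [ 489.52814587 -285.36630508   10.        ]
```

The block is held (opening 40 mm, seen between the fingers). The tray centre is (489,-286) with yaw ≈0.27 in both views. I'll carry the block over now.

```bash
python3 -m inch '[[0.02,-0.2,0,0,0,0,1],[0.045,-0.6,0,0,0,0,1],[0.077,-1,0,0,0,0,1]]' && python3 -m inch '[[0.03,-0.4,0,0,0,0,1],[0.06,-0.8,0,0,0,0,1],[0.077,-1,0,0,0,0,1]]' && python3 -m inch '[[0.03,-0.4,0,0,0,0,1],[0.06,-0.8,0,0,0,0,1],[0.077,-1,0,0,0,0,1]]' && python3 -m inch '[[0.03,-0.4,0,0,0,0,1],[0.06,-0.75,0,0,0,0,1],[0.077,-1,0,0,0,0,1],[0.077,-1,0,0,0,0,1]]'
```

```text
t: 16.23
ee_pos: [471.8, 195.0, 143.4]
orientation: [0.123, -3.137, 0.002]
ft_force: [1.4, 0.1, 1.0]
width: 39.4
grasp_force: 30.0
t: 16.6
ee_pos: [471.5, 43.6, 143.6]
orientation: [0.118, -3.136, 0.0]
ft_force: [-0.4, -0.2, -0.7]
width: 39.8
grasp_force: 30.0
t: 16.98
ee_pos: [471.8, -106.6, 143.7]
orientation: [0.118, -3.137, -0.001]
ft_force: [-0.0, 1.0, -0.3]
width: 39.6
grasp_force: 30.0
t: 17.48
ee_pos: [472.2, -256.6, 143.5]
orientation: [0.116, -3.138, -0.001]
ft_force: [-0.6, 0.5, 0.2]
width: 39.7
grasp_force: 30.0
```

```bash
python3 -m inch '[[-0.098,-0.205,0,0,0,-0.12,1],[-0.098,-0.205,0.2,0,0,-0.24,1],[-0.098,-0.205,0.5,0,0,-0.24,1],[-0.098,-0.205,0.8,0,0,-0.24,1],[-0.098,-0.205,0.95,0,0,-0.24,1],[-0.098,-0.205,0.95,0,0,-0.24,1]]'
python3 - <<'E'
from h import *
o=ctrl.get_obs()
w=grab('wrist','w10.png')
m=(w.max(2)<75)&(np.ptp(w.astype(int),axis=2)<25)
k=m.astype(np.uint8);k[225:]=0
print([(cv2.boundingRect(c),[onz('wrist',*map(float,p),16,o).round() for p in cv2.approxPolyDP(cv2.convexHull(c),4,True)[:,0]]) for c in cv2.findContours(k,0,2)[0] if cv2.contourArea(c)>800])
print(blob(grn(w),(200,150,310,262)))
E
```

```text
t: 18.23
ee_pos: [487.9, -281.9, -0.1]
orientation: [0.417, -3.109, -0.006]
ft_force: [0.8, -0.3, 0.2]
width: 39.6
grasp_force: 30.0
[((149, 162, 195, 63), [array([ 439., -238.,   16.]), array([ 476., -228.,   16.]), array([ 507., -346.,   16.]), array([ 467., -353.,   16.]), array([ 437., -242.,   16.])])]
((252.72005507113354, 242.4683340982102), ((71.99998474121094, 30.999996185302734), -0.0), (217, 227, 73, 32))
```

```bash
python3 -m inch '[[0,0,0.07,0,0,0,1],[0,0,0.14,0,0,0,1],[0,0,0.18,0,0,0,1],[0,0,0.18,0,0,0,1]]'; python3 -m inch '[[0,0,0.02,0,0,0,1],[0,0,0.02,0,0,0,1]]'
```

```text
t: 18.77
ee_pos: [489.6, -284.1, -25.0]
orientation: [0.416, -3.113, -0.001]
ft_force: [-0.2, -0.2, -0.0]
width: 39.8
grasp_force: 30.0
t: 19.02
ee_pos: [489.9, -284.3, -27.6]
orientation: [-0.416, 3.114, -0.0]
ft_force: [0.4, 0.6, -0.1]
width: 39.7
grasp_force: 30.0
```

```bash
python3 -m inch '[[0,0,0.02,0,0,0,1],[0,0,0.02,0,0,0,1]]'; python3 -m inch '[[0,0,0.01,0,0,0,1],[0,0,0.01,0,0,0,1]]'
```

```text
t: 19.27
ee_pos: [489.9, -284.2, -30.8]
orientation: [0.416, -3.114, -0.0]
ft_force: [-0.8, -0.5, -0.6]
width: 39.7
grasp_force: 30.0
t: 19.52
ee_pos: [489.9, -284.2, -32.2]
orientation: [0.416, -3.114, -0.0]
ft_force: [1.0, 0.5, -0.8]
width: 39.8
grasp_force: 30.0
```

```bash
python3 -m inch '[[0,0,0.01,0,0,0,1],[0,0,0.02,0,0,0,1],[0,0,0.02,0,0,0,1]]'
```

```text
t: 19.9
ee_pos: [490.1, -284.3, -34.1]
orientation: [-0.416, 3.114, -0.0]
ft_force: [-3.3, 0.9, 12.0]
width: 39.4
grasp_force: 30.0
```

The block is on the tray floor (12 N). Release gently and retreat.

```bash
python3 -m inch '[[0,0,-0.01,0,0,0,1],[0,0,-0.01,0,0,0,-0.15],[0,0,-0.01,0,0,0,-0.15],[0,0,-0.01,0,0,0,-0.15],[0,0,-0.15,0,0,0,-0.15],[0,0,-0.5,0,0,0,-0.15],[0,0,-1,0,0,0,-0.15],[0,0,-1,0,0,0,-0.15],[0,0,-1,0,0,0,-0.15]]' && python3 -m inch '[[0.5,0,-0.3,0,0,0,-0.15],[0.7,0,-0.4,0,0,0,-0.15],[0.7,0,-0.4,0,0,0,-0.15],[0.7,0,-0.4,0,0,0,-0.15],[0.7,0,-0.4,0,0,0,-0.15]]'
python3 - <<'E'
from h import *
o=ctrl.get_obs(); print(px((490,-285,17),'wrist',o))
w=grab('wrist','w11.png'); s=grab('scene','s11.png'); t=grab('top','t11.png')
rs=[]
for n,im,d in(('wrist',w,50),('scene',s,20),('top',t,15)):
    u,v=px((490,-285,17),n,o);bx=[int(max(0,q)) for q in(u-d,v-d,u+d,v+d)]
    try:b=blob(grn(im),bx);print(n,b,onz(n,*b[0],17,o).round(1));rs.append(ray(n,*b[0],o))
    except Exception as e:print(n,'none')
if len(rs)>1:print(tri(*rs))
u,v=px((389.7,340.4,63),'scene',o);print('lug',(u,v),blob(s.max(2)<55,[int(q) for q in(u-14,v-14,u+14,v+14)]))
E
```

```text
t: 21.02
ee_pos: [490.2, -284.5, 115.5]
orientation: [-0.416, 3.113, -0.002]
ft_force: [0.2, 0.2, -0.5]
width: 50.7
grasp_force: 0.0
t: 21.65
ee_pos: [389.0, -311.1, 173.4]
orientation: [0.418, -3.112, -0.003]
ft_force: [-0.5, -0.1, -0.0]
width: 50.6
grasp_force: 0.0
(np.float64(252.34547646289445), np.float64(243.28328631812707))
wrist ((251.67830687830684, 242.83121693121691), ((11.0, 31.0), 90.0), (236, 237, 32, 12)) [ 489.6 -286.    17. ]
scene ((326.83959899749374, 267.4711779448621), ((15.652474403381348, 5.366563320159912), 26.56505012512207), (319, 263, 16, 10)) [ 490.1 -283.4   17. ]
top ((351.74149659863946, 204.90476190476187), ((5.093247413635254, 12.611852645874023), 75.96376037597656), (346, 202, 13, 7)) [ 489.  -283.7   17. ]
[ 489.20946978 -284.53176594   17.69576097]
lug (np.float64(158.9760111512117), np.float64(162.4609127455907)) ((161.5679012345679, 159.53909465020575), ((6.363960266113281, 8.485280990600586), 45.0), (158, 156, 9, 8))
```

The block lies in the tray in all three views. The lug reads about 2 px higher than just after the pull, so I'll check whether lifting the block swung the bin back.

```bash
python3 - <<'E'
from h import *
s={i:cv2.imread(f'pics/s{i}.png') for i in (6,7,8,9,11)}
for i in s:
    for th in (45,55): print(i,th,blob(s[i].max(2)<th,(145,146,174,177)))
g=lambda a:cv2.cvtColor(a,cv2.COLOR_BGR2GRAY).astype(np.float32)
T=g(s[11])[148:172,150:176]
for i in s:
    (d,r)=cv2.phaseCorrelate(T,g(s[i])[148:172,150:176]);print(i,np.round(d,2),round(r,2))
a=g(cv2.imread('pics/t11.png'))[195:245,125:180]
for i in (6,7,8,9): print('top',i,np.abs(a-g(cv2.imread(f'pics/t{i}.png'))[195:245,125:180]).mean().round(1))
E
```

```text
6 45 ((164.2900432900433, 153.55411255411255), ((5.942250728607178, 9.099071502685547), 68.19859313964844), (160, 150, 10, 8))
6 55 ((164.30612244897958, 153.50340136054422), ((7.0, 9.0), 90.0), (160, 150, 10, 8))
7 45 ((160.76862745098038, 161.3372549019608), ((5.656853675842285, 9.192388534545898), 45.0), (157, 157, 9, 9))
7 55 ((160.93650793650792, 161.46031746031744), ((7.071067810058594, 9.192388534545898), 45.0), (156, 157, 11, 10))
8 45 ((161.2090395480226, 161.91525423728814), ((4.949747562408447, 8.485280990600586), 45.0), (157, 159, 10, 7))
8 55 ((161.18402777777777, 161.72569444444443), ((6.363961219787598, 9.192387580871582), 45.0), (157, 158, 10, 9))
9 45 ((162.24285714285713, 159.4), ((4.949747085571289, 8.485280990600586), 45.0), (158, 156, 10, 8))
9 55 ((161.89605734767025, 159.23297491039426), ((6.559298515319824, 9.526599884033203), 51.34019470214844), (157, 155, 11, 9))
11 45 ((161.909604519774, 159.6327683615819), ((4.949747085571289, 7.77817440032959), 45.0), (158, 157, 9, 7))
11 55 ((161.5679012345679, 159.53909465020575), ((6.363960266113281, 8.485280990600586), 45.0), (158, 156, 9, 8))
6 [-0.07  0.54] 0.48
7 [-0.37  0.85] 0.7
8 [-0.55  1.84] 0.37
9 [ 0.3  -0.11] 0.65
11 [0.5 0. ] 1.0
top 6 57.7
top 7 38.3
top 8 63.1
top 9 61.7
```

Lifting the block did swing the bin back by about 0.09 rad. I'll go back with closed fingers and press the lug to its stop again.

```bash
python3 -m inch '[[-0.2,0.27,0,0,0,0.12,1],[-0.433,0.573,0,0,0,0.24,1],[-0.433,0.573,0,0,0,0.24,1]]' && python3 -m inch '[[-0.03,0.4,0,0,0,0,1],[-0.06,0.8,0,0,0,0,1],[-0.077,1,0,0,0,0,1]]' && python3 -m inch '[[-0.03,0.4,0,0,0,0,1],[-0.06,0.8,0,0,0,0,1],[-0.077,1,0,0,0,0,1]]' && python3 -m inch '[[-0.03,0.4,0,0,0,0,1],[-0.06,0.8,0,0,0,0,1],[-0.077,1,0,0,0,0,1],[-0.077,1,0,0,0,0,1]]' && python3 -m inch '[[0.1,0.35,0,0,0,0,1],[0.2,0.69,0,0,0,0,1],[0.2,0.69,0,0,0,0,1],[0.2,0.69,0,0,0,0,1]]'
```

```text
t: 22.18
ee_pos: [429.8, -208.8, 174.5]
orientation: [0.128, -3.138, -0.001]
ft_force: [-0.2, -0.3, -0.2]
width: 24.0
grasp_force: 0.0
t: 22.55
ee_pos: [428.4, -59.8, 174.7]
orientation: [0.125, -3.139, -0.0]
ft_force: [0.8, 0.0, 0.1]
width: 0.5
grasp_force: 0.0
t: 22.92
ee_pos: [428.8, 90.9, 174.8]
orientation: [-0.126, 3.139, -0.0]
ft_force: [0.1, 0.0, 0.0]
width: 0.0
grasp_force: 0.0
t: 23.42
ee_pos: [428.9, 240.8, 174.5]
orientation: [-0.127, 3.139, -0.0]
ft_force: [-0.0, 0.2, 0.8]
width: 0.5
grasp_force: 0.0
t: 23.92
ee_pos: [391.0, 338.9, 174.5]
orientation: [0.121, -3.139, 0.002]
ft_force: [0.1, -0.1, 0.2]
width: 0.5
grasp_force: 0.0
```

```bash
python3 -m inch '[[0,0.013,0.4,0,0,0,1],[0,0.013,0.7,0,0,0,1],[0,0.013,0.82,0,0,0,1],[0,0.013,0.84,0,0,0,1]]' && python3 -m inch '[[0,0,0.02,0,0,0,1],[0,0,0.04,0,0,0,1],[0,0,0.06,0,0,0,1],[0,0,0.06,0,0,0,1]]'
```

```text
t: 24.42
ee_pos: [390.5, 339.9, 47.7]
orientation: [0.118, -3.137, 0.003]
ft_force: [0.7, -0.2, 1.0]
width: 0.5
grasp_force: 0.0
t: 24.92
ee_pos: [390.4, 342.4, 40.1]
orientation: [-0.121, 3.139, 0.0]
ft_force: [-1.3, 0.1, 2.0]
width: 0.5
grasp_force: 1.0
```

```bash
python3 -m inch '[[0,0,0.015,0,0,0,1],[0,0,0.03,0,0,0,1],[0,0,0.03,0,0,0,1]]'
```

```text
t: 25.3
ee_pos: [390.5, 342.4, 35.7]
orientation: [0.121, -3.139, -0.0]
ft_force: [-3.9, -1.0, 8.8]
width: 0.1
grasp_force: 4.4
```

```bash
python3 -m inch '[[0,0,0.02,0,0,0,1],[0,0,0.025,0,0,0,1],[0,0,0.025,0,0,0,1]]'
```

```text
t: 25.68
ee_pos: [390.5, 342.6, 35.1]
orientation: [-0.121, 3.139, 0.001]
ft_force: [-12.5, -8.7, 47.2]
width: 0.6
grasp_force: 23.4
```

Back on the stop at the same height as before (35.1, 47 N). Lift straight off, staying closed, then back away and verify.

```bash
python3 -m inch '[[0,0,-0.05,0,0,0,1],[0,0,-0.3,0,0,0,1],[0,0,-0.7,0,0,0,1],[0,0,-1,0,0,0,1],[0,0,-1,0,0,0,1]]' && python3 -m inch '[[0,0.3,-0.3,0,0,0,1],[0,0.7,-0.5,0,0,0,1],[0,1,-0.5,0,0,0,1],[0,1,-0.5,0,0,0,1],[0,1,-0.5,0,0,0,1]]'
python3 - <<'E'
from h import *
s=grab('scene','s12.png');t=grab('top','t12.png')
o=ctrl.get_obs()
try: print(blob(s.max(2)<45,(145,146,174,177)),blob(s.max(2)<55,(145,146,174,177)))
except Exception as e: print(e)
for n,im,bx in(('scene',s,(306,247,346,287)),('top',t,(337,190,367,220))):
    b=blob(grn(im),bx);print(n,b[0],onz(n,*b[0],17))
print(o['qvel'].round(3),o['t'])
E
```

```text
t: 26.3
ee_pos: [393.0, 344.1, 185.1]
orientation: [-0.121, 3.133, 0.007]
ft_force: [-0.4, 0.5, 0.0]
width: 0.3
grasp_force: 0.0
t: 26.92
ee_pos: [378.4, 490.8, 254.5]
orientation: [0.122, -3.137, 0.004]
ft_force: [0.3, 0.2, 0.5]
width: 0.1
grasp_force: 0.0
((161.1206896551724, 162.05172413793105), ((4.242640495300293, 9.192387580871582), 45.0), (156, 159, 10, 7)) ((160.21153846153845, 161.92307692307693), ((7.77817440032959, 9.192388534545898), 45.0), (155, 158, 11, 9))
scene (326.8132387706856, 267.4373522458629) [ 490.16036951 -283.32092095   17.        ]
top (351.81003584229387, 204.90681003584228) [ 488.98869709 -283.94935193   17.        ]
[-0.004 -0.011 -0.003  0.003  0.002  0.003] 27.025
```

The lug matches its at-stop position (161,162), the block is in the tray and the arm is clear.

```bash
python3 -c "
from workcell import ctrl
print(ctrl.close_job())"
```

```text
the job is handed in; nothing more can be done
None
```

Job handed in at about 27 s of the 56 s limit: the wide bin is tilted out to its stop, the green block lies in the tray's centre and the arm is clear; lifting the block had swung the bin back about 0.09 rad, so I pressed it to its stop again after placing the block.

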